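# Seat a sight-glass body against fence and stop

### The arm

A 7-joint arm with a two-finger parallel gripper is mounted at the origin on the work surface. World frame = base frame: x ahead of the robot, y to its left, z up, the work surface at z = 0. Lengths are in m, angles in rad, forces in N, time in s.
With the tool pointing down it reaches from about 0.4 to 0.75 m from the base axis. Payload 19.5 kg.
Tool frame: the origin (TCP) lies midway between the tips of the shut fingers; the grasp point (between the pads) lies 19 mm behind it; z points along the fingers, y is the line along which they close (so a half turn about z gives the same grasp; the last joint's range is limited). The gripper opens to 85 mm and grips with 20 to 120 N. Pads are 22 mm wide; open, the fingers measure 114 mm over their backs; the gripper's body (76 mm by 85 mm) begins 54 mm behind the grasp point. The pads swing forward as they close: fully open they stand 13 mm farther back than shut.
Start: joints at [-1.152, 0.707, -0.028, 1.485, 0.022, 0.951, -0.075], TCP at [0.256, 0.515, 0.193] pointing down, gripper open.
Joint ranges: [-2.71, 2.71], [-0.32, 2.16], [-1.57, 1.52], [0, 2.45], [-1.46, 4.6], [0, 2.02], [-2.83, 2.83]. Speed limits (rad/s): [1.89, 1.89, 2.57, 2.57, 3.01, 3.01, 3.01].

### API

Orientations are given as a rotation vector (axis times angle).
In Python, from bench import bot gives the robot as it stands.
- The arm moves only by the tool move_arm, never from a script. Its argument "targets" is a list that holds one entry, the list of rows, each a list of 6 numbers: the shift along the tool's x, y, z scaled (see below), then the turn, a rotation vector about the tool's x, y, z scaled (see below). A call has 1 to 10 rows; each row is the pose to reach, as a shift and turn from the pose commanded when the call began, along the tool's axes at that moment; what a row does not reach only later rows make up. The controller multiplies each number of a shift by 500 mm and each number of a turn by pi/2 rad. A row lasts 1/8 s, in which the tool goes at most 62.5 mm and 10.7 degrees, less where a joint would pass 70% of its speed; a pose out of reach is approached as far as the arm can. A call with a number of a shift or a turn outside -1 to 1 is refused whole. A call with a gripper value outside its range is refused whole. "jaw" is the closure, from -1 (fully open) to 1 (shut), set as the call begins (left out, the last holds). The fingers move at their own pace and stop on an object; "squeeze" is the grip in N (left out, the last holds). Time passes only in rows, so rows that repeat a pose let the fingers close. It gives the time, the measured TCP pose, the force, the opening and the grip force at its end, in the units of the state.
- bot.state(): the state, without advancing time (a new reading comes with each control period).
- bot.snapshot(name): name is "scene" or "top" or "wrist"; returns the picture (480x640x3 uint8, red, green, blue); there is no depth.
- bot.calibration(name): a dict with "vfov" (degrees; the focal length in pixels is half the picture's height over the tangent of half this angle, whatever the lens; pixels are square), "cx", "cy" (the principal point, pixels), "R" (3x3) and "t" (3): a world point X has camera coordinates R X + t; the wrist camera has in their place "T_tool_cam" (4x4, takes a point from camera to tool coordinates, whose origin is the TCP and whose axes are the flange's). Camera axes: x right, y down, z forward; pixel columns grow to the right and rows downward; lengths in m; the calibration is good to about 2 mm. A picture is of the moment at which its call begins: read the wrist's pose just before it. calibration takes no time and is no camera call.
- bot.sign_off(): hands the job in; it is judged then, once.
Trained networks look in the newest picture that a camera, given by its name, has taken for a name from the list of things; names that differ only in an ending like _2 or _b are one class to them, and where a whole thing is asked for, a point or a joint stands for the part that bears it (a point fixed in the world has none). Each returns a list of dicts, best first, with "score" (0 to 1); they miss things now and then, are a little off and sometimes report something else, mostly with a low value. They report only what shows in the picture. A call takes as long as a camera call. They do not tell look-alikes from the thing itself.
- bot.trace(target, camera): "region" (480x640 bool, what is visible of it) and "extent" ([centre column, centre row, width, height] as shares, 0 to 1, of the picture: columns of its width, rows of its height, round what is visible of it).
- bot.landmark_of(target, camera): "point" ([column, row] as shares, 0 to 1, of the picture: columns of its width, rows of its height: a listed point, or the origin of a listed thing).
The state is a dict: "time_s": time; "joints": joint angles; "dq": joint speeds; "joint_efforts": joint torques, N m; "tool_pos": TCP position; "tool_rot": TCP orientation; "contact_force": force on the tool from outside, world axes, zero at the start; "moment": the same for the moment, N m; "grip_width": finger opening in m; "finger_force": force on a finger pad.
Only numpy, scipy, OpenCV 4.12 (cv2) and the standard library are available. Lean on these libraries where they do the work, as an engineer would, in place of code of your own. Each camera call takes 0.05 s, during which the arm holds its last target. There are 200 camera calls.

### The job

Push the flat rectangular sight-glass body across the bench until its long side lies flush along the straight fence bar and its end butts up against the stop clamped on that bar. Only push it with the fingers: it must stay flat on the bench, never lifted or tipped up. Leave the pressure gauge, tape reel and brass valve where they are.

Things in the scene. Friction and masses are not known exactly. Their poses are not given: they have to be found in the camera images.
- sight_glass: Loose sight glass (level-gauge body), a bare aluminium block with a long green glass window and flush dark screws on top; 90 mm along its x, 150 mm along its y (long sides), 34 mm high, 0.5 to 1 kg, too wide to grip. Origin: centre of its underside. Lies left or right of the stop, on the robot's side of the fence, up to 0.3 rad off parallel to it. Slides with dry friction, about 2 to 8 N.
- fence: Fixed steel fence bar beyond the sight glass, 500 mm long along its y, 36 mm high, 12 mm thick, with a low bolted foot on its far side. Origin: at bench level in the middle of its working face, which looks to the robot. Its x points away from the robot, square to that face; its y runs along the face to the robot's left. Turned by up to 0.1 rad.
- stop: Fixed grey-painted stop clamped on the fence bar, a block that sticks out 70 mm from the working face towards the robot; 30 mm wide along the fence (side faces at y = -15 and +15 mm), 47 mm high. It does not slip. Origin: at bench level on the fence's working face, in the middle of the stop's width; axes as the fence's. Its place along the fence varies.
- pressure_gauge: Bystander: round pressure gauge lying on its back, black case with a white dial, 100 mm across, 39 mm high, with a brass stem that reaches 82 mm from the centre to its -x. Origin: centre of its underside. It lies on the other side of the stop from the sight glass.
- tape_reel: Bystander: white plastic reel of sealing tape lying flat on the robot's side of the stop, 50 mm across, 19 mm high. Origin: centre of its underside.
- relief_valve: Bystander: brass relief valve standing upright beyond the fence, 40 mm across, 80 mm high, with a side outlet reaching 34 mm to its +y. Origin: centre of its underside.
There are look-alikes about, which are no part of the job. There is more than one size of the stop; the one meant has the size given above.

How it is judged:
By the outcome, as a careful person would: the job done as asked, in the order asked, and still so for the second after the job is handed in, with the robot touching nothing.
It also fails if it takes over 50 s, if anything falls off the work surface, if the arm or the gripper's body presses on something with over 40 N, if the wrist force passes 120 N, or if a joint passes its speed limit or range.

## Working session

There is one attempt and no reset: what is moved stays moved. The work goes in short steps, Python scripts to look and compute and a tool call to move; the robot and the scene stay as the last step left them, time stands still between calls to the robot, and variables do not carry over. Pictures are saved under pics/ and viewed, at most 10 in all, crops included, and the job is handed in when it is done.

Besides the shell and the picture viewer there is one more tool, called after "Emit:" as a command line: name --argument value ..., lists and objects as JSON in quotes. move_arm: Moves the arm, as the interface text tells. Its arguments: {"type":"object","properties":{"targets":{"type":"array","items":{"type":"array","items":{"type":"array","items":{"type":"number"}}}},"jaw":{"type":"number"},"squeeze":{"type":"number"}},"required":["targets"]}

```bash
mkdir -p pics
cat > h.py <<'E'
import numpy as np, cv2
from bench import bot
def f(c): return 240/np.tan(np.radians(c['vfov'])/2)
def ray2world(name,px,z):
    c=bot.calibration(name);R=np.array(c['R']);t=np.array(c['t'])
    o=-R.T@t; px=np.atleast_2d(px).astype(float)
    d=np.c_[(px[:,0]-c['cx'])/f(c),(px[:,1]-c['cy'])/f(c),np.ones(len(px))]@R
    return o+d*((z-o[2])/d[:,2])[:,None]
def proj(name,X):
    c=bot.calibration(name);p=np.atleast_2d(X)@np.array(c['R']).T+np.array(c['t'])
    return p[:,:2]/p[:,2:]*f(c)+[c['cx'],c['cy']]
E
python3 - <<'E'
from h import *
for n in('top','scene'):
    im=bot.snapshot(n);cv2.imwrite(f'pics/{n}0.png',im[:,:,::-1])
    c=bot.calibration(n);print(n,c)
    for o in('sight_glass','fence','stop','pressure_gauge','tape_reel','relief_valve'):
        for r in bot.trace(o,n)[:3]:
            e=np.array(r['extent'])*[640,480,640,480]
            print(o,round(r['score'],2),e.round(), ray2world(n,e[:2],0.03).round(3))
            if n=='top' and o in('sight_glass',) : np.save(f'pics/{o}{len(str(r["score"]))}.npy',r['region']);print(cv2.minAreaRect(np.argwhere(r['region'])[:,::-1].astype(np.float32)))
s=bot.state();print(s['tool_pos'],s['tool_rot'],s['time_s'])
E
```

```text
top {'vfov': 55.622909187576916, 'cx': 320.21873257577926, 'cy': 237.4129039961983, 'R': array([[ 0.02815687, -0.99948292,  0.01552691],
       [-0.99903062, -0.02866316, -0.03341018],
       [ 0.03383796, -0.01457113, -0.99932111]]), 't': array([-0.06711172,  0.63559795,  0.74806886])}
sight_glass 0.79 [387. 319. 101.  76.] [[ 0.507 -0.16   0.03 ]]
((387.21636962890625, 318.919189453125), (94.50017547607422, 56.71356201171875), 12.63336181640625)
fence 0.78 [302. 230. 310.  41.] [[ 0.648 -0.018  0.03 ]]
stop 0.6 [450. 128.  55.  99.] [[ 0.822 -0.258  0.03 ]]
stop 0.6 [212. 166.  22.  51.] [[0.748 0.132 0.03 ]]
stop 0.37 [388. 319. 103.  76.] [[ 0.507 -0.163  0.03 ]]
pressure_gauge 0.71 [207. 311.  68.  82.] [[0.513 0.131 0.03 ]]
tape_reel 0.61 [297. 353.  29.  32.] [[ 0.449 -0.016  0.03 ]]
relief_valve 0.96 [352. 182.  34.  33.] [[ 0.728 -0.098  0.03 ]]
scene {'vfov': 45.82465902381016, 'cx': 326.4013561060144, 'cy': 243.37459965282116, 'R': array([[-0.20792787,  0.97809284, -0.01002023],
       [ 0.61995544,  0.12385566, -0.77479999],
       [-0.75658526, -0.16731461, -0.63212702]]), 't': array([ 0.14702143, -0.38604382,  1.47427004])}
sight_glass 0.85 [267. 192.  88.  50.] [[ 0.534 -0.151  0.03 ]]
fence 0.81 [327. 243. 290.  75.] [[ 0.662 -0.008  0.03 ]]
stop 0.6 [314. 223.  27.  53.] [[ 0.611 -0.042  0.03 ]]
stop 0.58 [415. 297.  15.  48.] [[0.762 0.147 0.03 ]]
tape_reel 0.84 [348. 186.  25.  19.] [[ 0.483 -0.005  0.03 ]]
relief_valve 0.89 [267. 261.  33.  51.] [[ 0.725 -0.094  0.03 ]]
[0.25566974 0.51498377 0.19295086] [-7.17474022e-01 -3.05851568e+00  2.10061209e-04] 0.7
```

View pics/top0.png

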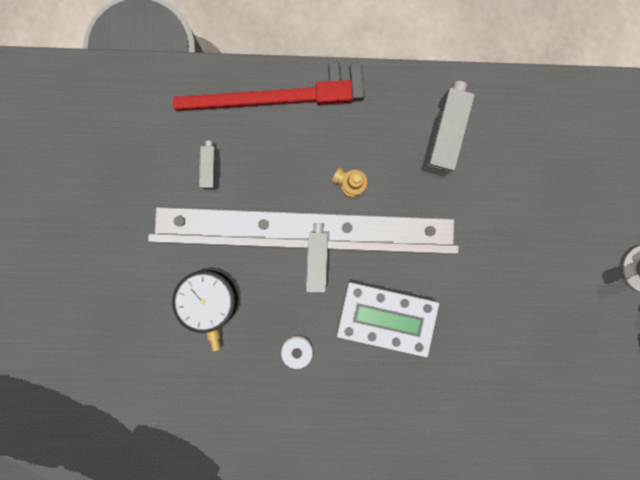

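View pics/scene0.png

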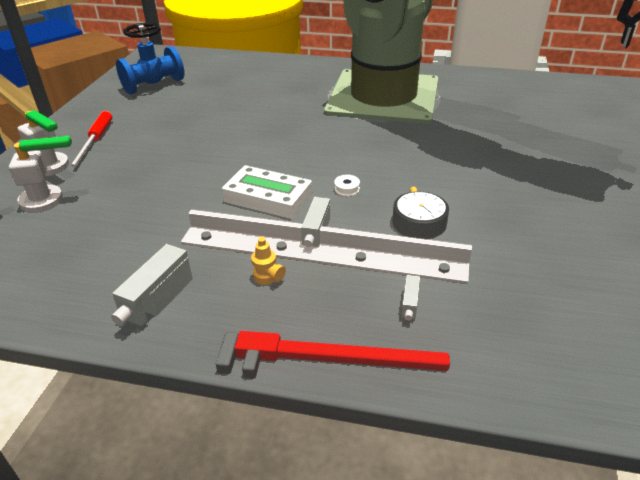

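The top view shows the sight glass at about (388,319), right of the stop (317,262), with the fence's working edge running from (149,240) to (458,250). The tape reel is at (297,353) and the gauge at (205,301).

Run:
```python
from h import *
from scipy.optimize import minimize
im=cv2.imread('pics/top0.png');g=cv2.cvtColor(im,cv2.COLOR_BGR2GRAY).astype(float)
c=bot.calibration('top');print('cam',(-np.array(c['R']).T@c['t']).round(3))
# zoomed crop
cr=im[200:380,280:480];cv2.imwrite('pics/z.png',cv2.resize(cr,(800,720))[:600])
# glass: top-face brightness segmentation
m=(cv2.cvtColor(im,cv2.COLOR_BGR2HSV)[:,:,2]>150).astype(np.uint8);m[:275]=0;m[:,:330]=0;m[365:]=0;m[:,450:]=0
cn=max(cv2.findContours(m,0,1)[0],key=cv2.contourArea)
bx=cv2.boxPoints(cv2.minAreaRect(cn));print(bx.round(1));w=ray2world('top',bx,0.034);print(w.round(4),[np.linalg.norm(w[i]-w[i-1]).round(4) for i in range(4)],w.mean(0))
# fence: per-column profile
def prof(col,a,b): return g[a:b,col].astype(int)
for col in(180,240,300,360,420): print(col,prof(col,230,262))
for row in(250,265,280): print(row,g[row,295:340].astype(int))
for col in(312,317,322): print(col,g[280:300,col].astype(int))
```

```text
cam [ 0.612 -0.038  0.77 ]
[[335.9 336.9]
 [348.3 281.6]
 [439.7 302.2]
 [427.2 357.6]]
[[ 0.4772 -0.0783  0.034 ]
 [ 0.5664 -0.0961  0.034 ]
 [ 0.5372 -0.2448  0.034 ]
 [ 0.4479 -0.2263  0.034 ]] [np.float64(0.1509), np.float64(0.091), np.float64(0.1515), np.float64(0.0911)] [ 0.5071844  -0.16139148  0.034     ]
180 [221 221 222 214 170 176 214 220 221 222 224 217 180 122 108 113 109 112
 115 113 114 112 112 111 111 108 112 111 111 111 108 110]
240 [225 224 226 225 226 216 177 175 214 219 219 220 220 220 207 145 102 109
 114 111 115 113 111 113 111 107 111 112 112 114 113 113]
300 [227 225 225 225 225 224 225 214 179 178 211 219 219 218 218 218 209 147
 104 108 112 114 114 114 114 114 114 113 114 113 110 110]
360 [222 222 222 223 222 222 222 222 223 224 215 175 174 208 216 216 219 219
 211 177 121 104 112 113 113 110 114 110 111 112 111 111]
420 [220 219 217 218 219 218 218 219 218 218 219 217 210 170 168 207 215 212
 215 216 217 202 143 103 108 114 113 115 109 110 111 112]
250 [111 110 112 112 112 112 110 109 114 111 113 112 131 168 193 199 196 197
 196 195 197 196 194 197 196 196 195 197 196 195 195 175 107  59  79 103
 104 104 104 107 102 105 102 102 103]
265 [114 115 114 111 114 115 113 116 116 113 113 116 154 193 198 195 197 196
 196 199 198 199 198 199 197 197 198 198 194 195 178 125  78  69  90 109
 113 114 111 112 112 114 111 112 108]
280 [115 114 114 115 113 114 114 116 112 115 121 147 181 198 201 199 199 198
 198 199 199 200 198 198 198 199 198 197 200 198 176 109  73  87 110 113
 111 110 111 111 109 110 111 114 113]
312 [198 200 200 200 200 199 200 199 200 201 201 191 141 112 112 110 110 111
 114 112]
317 [198 198 199 200 199 199 199 198 199 199 199 190 134 107 114 112 111 112
 111 112]
322 [197 197 198 199 197 199 197 198 199 199 200 192 141 107 111 113 111 112
 112 114]
```

View pics/z.png

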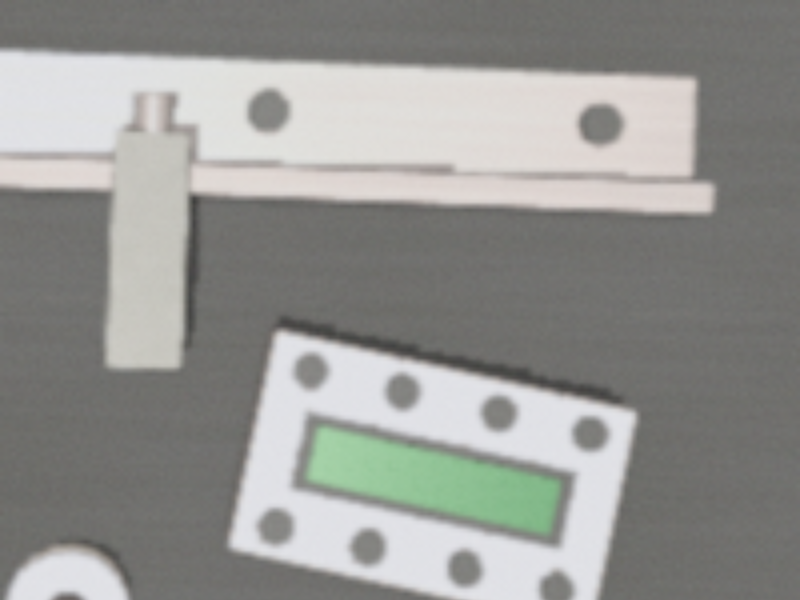

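```bash
cat >> h.py <<'E'
def gl(im):
    m=(cv2.cvtColor(im,cv2.COLOR_BGR2HSV)[:,:,2]>150).astype(np.uint8)
    return m
E
python3 - <<'E'
from h import *
F=ray2world('top',[[180,242.5],[240,245],[300,247],[360,249.5],[420,252]],0.036)
p=np.polyfit(F[:,1],F[:,0],1);print('fence x=%.4f*y+%.4f'%tuple(p),F[:,0]-np.polyval(p,F[:,1]))
th=-np.arctan(p[0]);print('yaw',th)
ex=np.array([np.cos(th),np.sin(th)]);ey=np.array([-np.sin(th),np.cos(th)])
R=ray2world('top',[[326.3,250.5],[325.5,265.5],[325.3,280.5]],0.047);L=ray2world('top',[[307.8,250.5],[307.2,265.5],[306.7,280.5]],0.047);E=ray2world('top',[[317,292.6]],0.047)
o=np.array([p[1],0])
for n,q in(('R',R),('L',L),('E',E)): print(n,((q[:,:2]-o)@np.c_[ex,ey]).round(4))
bx=np.array([[335.9,336.9],[348.3,281.6],[439.7,302.2],[427.2,357.6]])+.4
w=ray2world('top',bx,.034)[:,:2];print('glass fence-frame',((w-o)@np.c_[ex,ey]).round(4),((w.mean(0)-o)@np.c_[ex,ey]))
v=(w[1]+w[0]-w[2]-w[3]);print('glass yaw',np.arctan2(-v[0],v[1]))
r=ray2world('top',[[297,353]],.019);print('reel',((r[:,:2]-o)@np.c_[ex,ey]))
from scipy.spatial.transform import Rotation as Ro
s=bot.state();print(s['tool_pos'],Ro.from_rotvec(s['tool_rot']).as_matrix().round(3),s['time_s'])
E
```

```text
fence x=0.0108*y+0.6199 [-6.17421099e-07 -2.41392789e-04  3.22051277e-04  8.09705604e-05
 -1.61011628e-04]
yaw -0.010814878230440092
R [[-0.0037 -0.0588]
 [-0.0275 -0.0584]
 [-0.0513 -0.059 ]]
L [[-0.0049 -0.0294]
 [-0.0287 -0.0294]
 [-0.0524 -0.0296]]
E [[-0.0709 -0.0466]]
glass fence-frame [[-0.1424 -0.0806]
 [-0.053  -0.0973]
 [-0.0806 -0.2464]
 [-0.1702 -0.2288]] [-0.11155065 -0.16327189]
glass yaw -0.19486443643359844
reel [[-0.17294896 -0.01812744]]
[0.25566974 0.51498377 0.19295086] [[-0.896  0.445 -0.   ]
 [ 0.445  0.896 -0.   ]
 [ 0.    -0.    -1.   ]] 0.7
```

```bash
cat >> h.py <<'E'
from scipy.spatial.transform import Rotation as Ro
TH=-0.0108
EX=np.array([np.cos(TH),np.sin(TH)]);EY=np.array([-np.sin(TH),np.cos(TH)]);O=np.array([0.6199,0])
def tofence(p): return np.c_[(np.atleast_2d(p)[:,:2]-O)@EX,(np.atleast_2d(p)[:,:2]-O)@EY]
def plan(fx,fy,z,yaw=np.pi/2+TH):
    "units of move from measured pose to fence-frame (fx,fy), height z, tool-y yaw, tool down"
    s=bot.state();R=Ro.from_rotvec(s['tool_rot']);w=np.r_[O+fx*EX+fy*EY,z]
    T=Ro.from_matrix(np.array([[-np.sin(yaw),np.cos(yaw),0],[np.cos(yaw),np.sin(yaw),0],[0,0,-1]]).T if 0 else np.c_[[-np.sin(yaw),np.cos(yaw),0],[np.cos(yaw),np.sin(yaw),0],[0,0,-1]])
    print('shift',(R.inv().apply(w-s['tool_pos'])/.5).round(4),'turn',((R.inv()*T).as_rotvec()/(np.pi/2)).round(4))
def st():
    s=bot.state();print(round(s['time_s'],2),'fence',tofence(s['tool_pos']).round(4),'z',round(s['tool_pos'][2],4),'F',np.round(s['contact_force'],1),'grip',s['grip_width'],'q',np.round(s['joints'],2))
E
python3 -c "
from h import *
print(np.linalg.det(Ro.from_rotvec(bot.state()['tool_rot']).as_matrix()))
plan(-.16,.18,.193)"
```

```text
1.0000000000000004
shift [-6.658e-01 -4.136e-01 -1.000e-04] turn [-1.000e-04 -0.000e+00 -2.865e-01]
```

Emit:
move_arm --targets '[[[-0.666,-0.414,0,0,0,-0.2865],[-0.666,-0.414,0,0,0,-0.2865],[-0.666,-0.414,0,0,0,-0.2865],[-0.666,-0.414,0,0,0,-0.2865],[-0.666,-0.414,0,0,0,-0.2865],[-0.666,-0.414,0,0,0,-0.2865],[-0.666,-0.414,0,0,0,-0.2865],[-0.666,-0.414,0,0,0,-0.2865],[-0.666,-0.414,0,0,0,-0.2865],[-0.666,-0.414,0,0,0,-0.2865]]]' --jaw -1

```text
time_s: 1.95
tool_pos: [0.4614, 0.1827, 0.1931]
tool_rot: [-0.014, -3.141, -0.0]
contact_force: [-0.9, 0.1, 0.2]
grip_width: 0.0852
finger_force: 0.0
```

```bash
python3 -c "
from h import *
st();plan(-.215,-.16,.1)"
```

```text
1.95 fence [[-0.1605  0.181 ]] z 0.1931 F [-0.9  0.1  0.2] grip 0.08524149250110383 q [-0.31  0.6  -0.23  1.76  0.18  0.8   0.94]
shift [ 0.1103 -0.6818  0.1859] turn [ 0.0002 -0.0001  0.0012]
```

Emit:
move_arm --targets '[[[0.11,-0.682,0.186,0,0,0.001],[0.11,-0.682,0.186,0,0,0.001],[0.11,-0.682,0.186,0,0,0.001],[0.11,-0.682,0.186,0,0,0.001],[0.11,-0.682,0.186,0,0,0.001],[0.11,-0.682,0.186,0,0,0.001],[0.11,-0.682,0.186,0,0,0.001],[0.11,-0.682,0.186,0,0,0.001],[0.11,-0.682,0.186,0,0,0.001]]]'

```text
time_s: 3.08
tool_pos: [0.4037, -0.1577, 0.1003]
tool_rot: [0.016, 3.141, 0.0]
contact_force: [0.0, 0.0, 0.3]
grip_width: 0.0852
finger_force: 0.0
```

```bash
python3 -c "
from h import *
st();plan(-.215,-.16,.006)"
```

```text
3.08 fence [[-0.2144 -0.1601]] z 0.1003 F [0.  0.  0.3] grip 0.08521742217234254 q [ 0.43  0.68 -0.23  2.09  0.37  0.41  1.47]
shift [1.200e-03 1.000e-04 1.886e-01] turn [0.     0.0004 0.0003]
```

Emit:
move_arm --targets '[[[0.001,0,0.08,0,0,0],[0.001,0,0.15,0,0,0],[0.001,0,0.18,0,0,0],[0.001,0,0.189,0,0,0],[0.001,0,0.189,0,0,0]]]'

```text
time_s: 3.7
tool_pos: [0.403, -0.1585, 0.0059]
tool_rot: [0.018, 3.141, -0.0]
contact_force: [-1.3, -0.5, 0.8]
grip_width: 0.0853
finger_force: 0.0
```

```bash
python3 -c "
from h import *
st();plan(-.101,-.16,.006)
s=bot.snapshot('wrist');cv2.imwrite('pics/w1.png',s[:,:,::-1])"
```

```text
3.7 fence [[-0.2152 -0.1609]] z 0.0059 F [-1.3 -0.5  0.8] grip 0.08527501450931545 q [ 0.34  0.89 -0.06  2.16  0.46  0.11  1.4 ]
shift [-2.283e-01  1.900e-03 -1.000e-04] turn [-0.0001  0.0002 -0.0005]
```

View pics/w1.png

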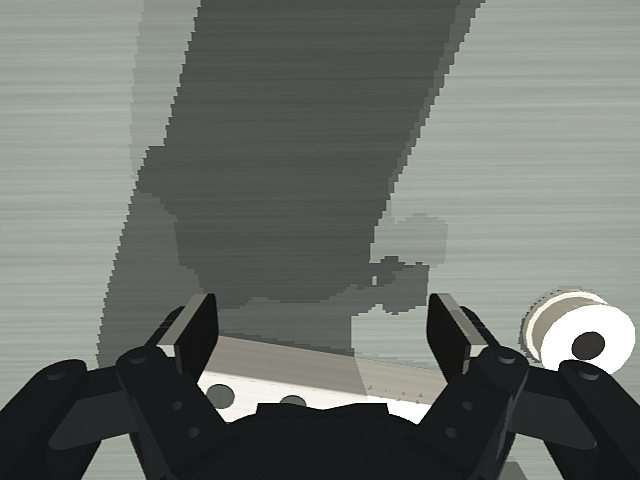

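Emit:
move_arm --targets '[[[-0.03,0.002,0,0,0,0],[-0.05,0.002,0,0,0,0],[-0.07,0.002,0,0,0,0],[-0.085,0.002,0,0,0,0],[-0.1,0.002,0,0,0,0],[-0.115,0.002,0,0,0,0],[-0.13,0.002,0,0,0,0],[-0.145,0.002,0,0,0,0],[-0.16,0.002,0,0,0,0],[-0.16,0.002,0,0,0,0]]]'

```text
time_s: 5.0
tool_pos: [0.4831, -0.1588, 0.0055]
tool_rot: [0.019, 3.141, -0.0]
contact_force: [-0.6, 0.2, -0.6]
grip_width: 0.0852
finger_force: 0.0
```

```bash
cat >> h.py <<'E'
def glass(name):
    im=bot.snapshot('top');cv2.imwrite(f'pics/{name}.png',im[:,:,::-1])
    r=bot.trace('sight_glass','top')
    for x in r[:1]:
        bx=cv2.boxPoints(cv2.minAreaRect(np.argwhere(x['region'])[:,::-1].astype(np.float32)))
        w=tofence(ray2world('top',bx,.034));print(x['score'],'glass',w.round(4).tolist(),'c',w.mean(0).round(4))
E
python3 -c "
from h import *
st();plan(-.101,-.16,.006);glass('t1')"
```

```text
5.0 fence [[-0.1351 -0.1603]] z 0.0055 F [-0.6  0.2 -0.6] grip 0.08522947810964508 q [ 0.35  0.92 -0.18  1.89  0.41  0.36  1.42]
shift [-0.0681  0.0007 -0.0011] turn [-0.      0.0002 -0.001 ]
0.89 glass [[-0.1408, -0.079], [-0.0527, -0.0933], [-0.0769, -0.2447], [-0.1651, -0.2297]] c [-0.1089 -0.1617]
```

View pics/t1.png

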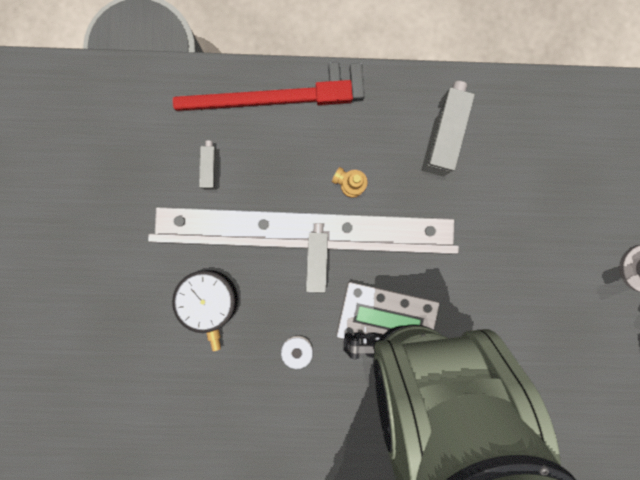

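The glass at (388,319) has not moved. The left finger at (365,343) looks as if it is over or at the block's near edge, so I need to check whether the tips pass above it.

```bash
python3 -c "
from h import *
s=bot.snapshot('wrist');cv2.imwrite('pics/w2.png',s[:,:,::-1])
im=bot.snapshot('scene');cv2.imwrite('pics/s2.png',cv2.resize(im[130:280,200:400,::-1],(800,600)))
c=bot.calibration('wrist');print(c);T=np.linalg.inv(c['T_tool_cam'])
for y in(-.0425,.0425):
  for z in(0,-.013,-.03):
    p=T@[0,y,z,1];print(y,z,p[:2]/p[2]*f(c)+[c['cx'],c['cy']])
"
```

```text
{'vfov': 67.72344975280754, 'cx': 321.95516223756545, 'cy': 231.48960543367568, 'T_tool_cam': array([[ 6.05488428e-05, -9.56830166e-01, -2.90647604e-01,
         7.39756002e-02],
       [ 9.99999977e-01,  1.18417201e-04, -1.81512967e-04,
         4.83278224e-04],
       [ 2.08094758e-04, -2.90647587e-01,  9.56830151e-01,
        -1.79829186e-01],
       [ 0.00000000e+00,  0.00000000e+00,  0.00000000e+00,
         1.00000000e+00]])}
-0.0425 0 [242.594552   265.69122472]
-0.0425 -0.013 [237.13943183 275.50080992]
-0.0425 -0.03 [228.76380309 290.56215432]
0.0425 0 [399.65776783 265.71255066]
0.0425 -0.013 [404.98880154 275.52443609]
0.0425 -0.03 [413.17402522 290.58952126]
```

View pics/w2.png

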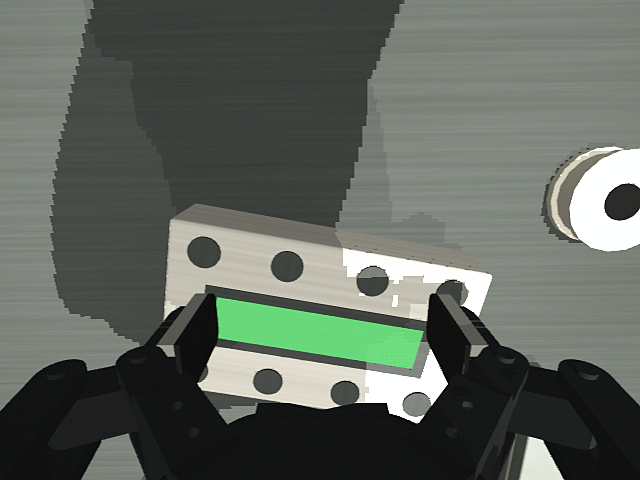

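View pics/s2.png

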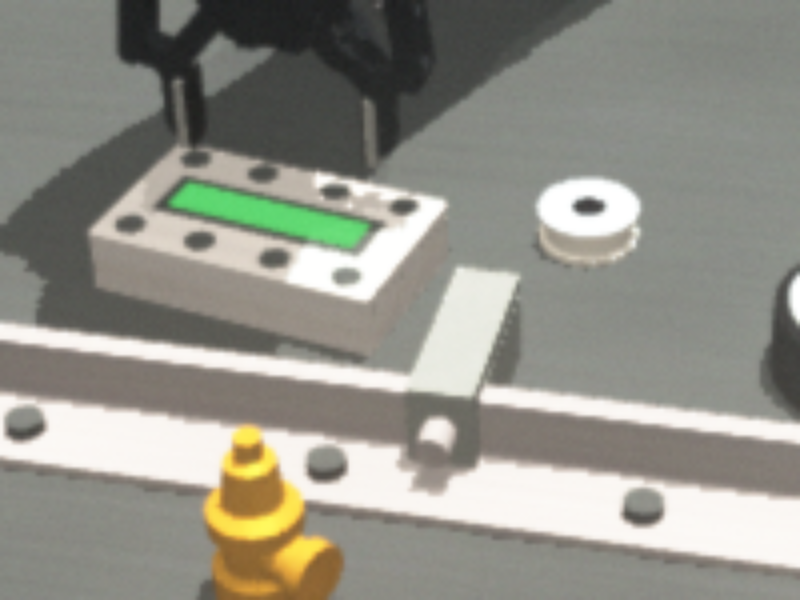

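Both views show the open fingertips resting just above the block's top: pads at (217,294) and (428,294) in the wrist view. I'll back off and work out the actual tip height.

```bash
python3 -c "
from h import *
c=bot.calibration('wrist');T=np.linalg.inv(c['T_tool_cam'])
for x in(.011,0,-.011):
  for z in(-.005,-.013,-.02,-.026,-.035):
    p=T@[x,-.0425,z,1];print(x,z,(p[:2]/p[2]*f(c)+[c['cx'],c['cy']]).round())
plan(-.215,-.16,.02)
"
```

```text
0.011 -0.005 [239. 250.]
0.011 -0.013 [236. 255.]
0.011 -0.02 [232. 260.]
0.011 -0.026 [229. 265.]
0.011 -0.035 [224. 273.]
0 -0.005 [241. 269.]
0 -0.013 [237. 276.]
0 -0.02 [234. 281.]
0 -0.026 [231. 287.]
0 -0.035 [226. 296.]
-0.011 -0.005 [242. 288.]
-0.011 -0.013 [239. 295.]
-0.011 -0.02 [235. 302.]
-0.011 -0.026 [233. 308.]
-0.011 -0.035 [228. 317.]
shift [ 0.1586  0.0005 -0.0289] turn [-0.0001 -0.0002 -0.001 ]
```

Emit:
move_arm --targets '[[[0,0,-0.03,0,0,0],[0.08,0,-0.03,0,0,0],[0.159,0,-0.03,0,0,0],[0.159,0,-0.03,0,0,0],[0.159,0,-0.03,0,0,0],[0.159,0,-0.03,0,0,0]]]' --jaw 0

```text
time_s: 5.95
tool_pos: [0.4041, -0.1579, 0.0207]
tool_rot: [0.019, 3.141, -0.0]
contact_force: [-0.6, 0.3, 0.7]
grip_width: 0.0426
finger_force: 0.0
```

```bash
python3 -c "
from h import *
st();s=bot.snapshot('wrist');im=bot.snapshot('scene')
a=cv2.resize(s[200:440,100:540,::-1],(660,360));b=cv2.resize(im[130:220,240:400,::-1],(427,240));o=np.zeros((600,660,3),np.uint8);o[:360]=a;o[360:,:427]=b
cv2.imwrite('pics/w3.png',o)"
```

```text
5.95 fence [[-0.2141 -0.1602]] z 0.0207 F [-0.6  0.3  0.7] grip 0.04261595814885393 q [ 0.35  0.85 -0.09  2.15  0.46  0.16  1.4 ]
```

View pics/w3.png

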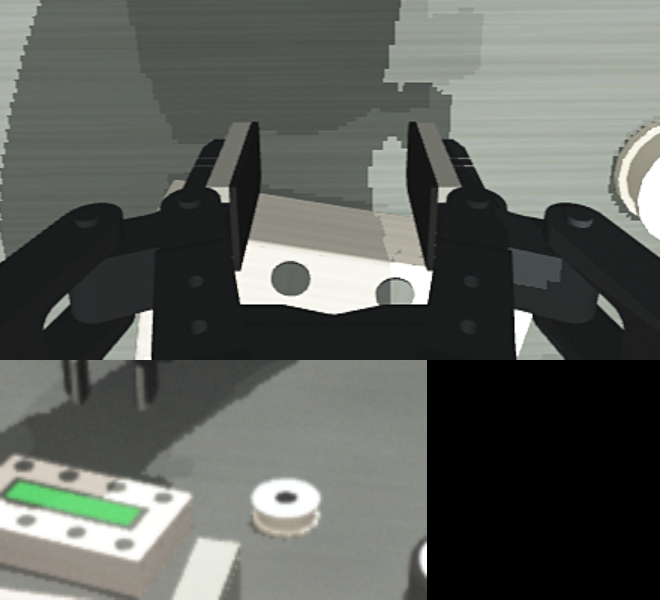

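```bash
python3 -c "
from h import *
c=bot.calibration('scene');R=np.array(c['R']);o=-R.T@c['t'];s=bot.state()['tool_pos']
print(o)
for X in(.395,.405,.415):
  for px in((294.3,148),(270,146)):
    d=R.T@[(px[0]-c['cx'])/f(c),(px[1]-c['cy'])/f(c),1];print(X,px,(o+d*(X-o[0])/d[0]).round(4))
print(proj('scene',[s,s+[0,0.021,0.039],s+[0,.021,.006],s+[0,-.021,.006]]))
plan(-.214,-.16,.0);plan(-.214,-.16,-.008)"
```

```text
[1.3853108  0.15068002 0.63429236]
0.395 (294.3, 148) [ 0.395  -0.1333  0.0494]
0.395 (270, 146) [ 0.395  -0.1853  0.0484]
0.405 (294.3, 148) [ 0.405  -0.1304  0.0553]
0.405 (270, 146) [ 0.405  -0.1819  0.0544]
0.415 (294.3, 148) [ 0.415  -0.1275  0.0612]
0.415 (270, 146) [ 0.415  -0.1785  0.0603]
[[282.4352373  161.12731803]
 [291.27586019 145.53238979]
 [292.05929741 159.62618536]
 [272.52846657 157.62506419]]
shift [-0.0009  0.0004  0.0411] turn [-0.      0.0003 -0.0009]
shift [-0.0009  0.0004  0.0571] turn [-0.      0.0003 -0.0009]
```

Both views agree: half open, the tips sit about 38 mm behind the reported TCP, so I have to command it lower, in steps while watching the force.

Emit:
move_arm --targets '[[[0,0,0.03,0,0,0],[0,0,0.05,0,0,0],[0,0,0.06,0,0,0],[0,0,0.07,0,0,0],[0,0,0.07,0,0,0]]]'

```text
time_s: 6.68
tool_pos: [0.4032, -0.1578, -0.0146]
tool_rot: [-0.019, -3.141, 0.0]
contact_force: [-0.2, 0.1, -0.3]
grip_width: 0.043
finger_force: 0.0
```

```bash
python3 -c "
from h import *
st();plan(-.214,-.16,-.021)"
```

```text
6.67 fence [[-0.215  -0.1602]] z -0.0146 F [-0.2  0.1 -0.3] grip 0.042957094210930934 q [ 0.32  0.93 -0.03  2.16  0.47  0.05  1.38]
shift [-0.002   0.0003  0.0128] turn [-0.     -0.0002 -0.0009]
```

Emit:
move_arm --targets '[[[-0.04,0,0.004,0,0,-0.001],[-0.04,0,0.013,0,0,-0.001],[-0.04,0,0.013,0,0,-0.001],[-0.055,0,0.013,0,0,-0.001],[-0.07,0,0.013,0,0,-0.001],[-0.085,0,0.013,0,0,-0.001],[-0.1,0,0.013,0,0,-0.001],[-0.115,0,0.013,0,0,-0.001],[-0.115,0,0.013,0,0,-0.001]]]'

```text
time_s: 7.8
tool_pos: [0.4611, -0.1587, -0.021]
tool_rot: [0.017, 3.141, -0.0]
contact_force: [0.8, 0.5, -0.0]
grip_width: 0.0428
finger_force: 0.0
```

```bash
python3 -c "
from h import *
st();plan(-.101,-.16,-.021);glass('t2')"
```

```text
7.8 fence [[-0.1571 -0.1604]] z -0.021 F [ 0.8  0.5 -0. ] grip 0.04278664335207236 q [ 0.33  0.96 -0.12  1.97  0.45  0.23  1.39]
shift [-0.1122  0.0008  0.    ] turn [-0.      0.0002 -0.0001]
0.72 glass [[-0.1337, -0.0759], [-0.0409, -0.0861], [-0.0577, -0.2422], [-0.1507, -0.2313]] c [-0.0958 -0.1589]
```

Emit:
move_arm --targets '[[[-0.012,0,0,0,0,0],[-0.024,0,0,0,0,0],[-0.036,0,0,0,0,0],[-0.048,0,0,0,0,0],[-0.06,0,0,0,0,0],[-0.072,0,0,0,0,0],[-0.084,0,0,0,0,0],[-0.094,0,0,0,0,0],[-0.1,0,0,0,0,0],[-0.1,0,0,0,0,0]]]'

```text
time_s: 9.15
tool_pos: [0.5113, -0.159, -0.021]
tool_rot: [0.017, 3.141, 0.0]
contact_force: [-0.8, -0.2, -0.5]
grip_width: 0.0428
finger_force: 0.3
```

```bash
python3 -c "
from h import *
st();plan(-.101,-.16,-.021);glass('t3')"
```

```text
9.15 fence [[-0.1069 -0.1602]] z -0.021 F [-0.8 -0.2 -0.5] grip 0.0428344240055779 q [ 0.34  0.99 -0.18  1.8   0.42  0.39  1.41]
shift [-0.0118  0.0004  0.0001] turn [0.     0.0006 0.0001]
0.69 glass [[-0.0071, -0.075], [-0.0011, -0.2291], [-0.0899, -0.2319], [-0.0956, -0.0783]] c [-0.0484 -0.1536]
```

Emit:
move_arm --targets '[[[-0.004,0,0,0,0,0],[-0.008,0,0,0,0,0],[-0.012,0,0,0,0,0],[-0.016,0,0,0,0,0],[-0.016,0,0,0,0,0]]]'

```text
time_s: 9.88
tool_pos: [0.517, -0.1593, -0.0211]
tool_rot: [-0.017, -3.138, 0.0]
contact_force: [-12.1, 0.9, 7.6]
grip_width: 0.0427
finger_force: 6.0
```

Emit:
move_arm --targets '[[[0.06,0,0,0,0,0],[0.06,0,-0.08,0,0,0],[0.06,0,-0.162,0,0,0],[0.0,-0.12,-0.162,0,0,0],[-0.06,-0.2,-0.162,0,0,0],[-0.102,-0.25,-0.162,0,0,0],[-0.102,-0.25,-0.162,0,0,0],[-0.102,-0.25,-0.162,0,0,0]]]' --jaw 1

```text
time_s: 10.88
tool_pos: [0.5682, -0.2841, 0.06]
tool_rot: [-0.016, -3.142, -0.001]
contact_force: [-0.2, 0.0, 0.6]
grip_width: -0.0002
finger_force: 0.0
```

```bash
python3 -c "
from h import *
st();glass('t4');plan(-.048,-.285,-.02)
s=bot.snapshot('wrist');cv2.imwrite('pics/w4.png',s[:,:,::-1])"
```

```text
10.88 fence [[-0.0486 -0.2846]] z 0.06 F [-0.2  0.   0.6] grip -0.00023588032608976952 q [ 0.56  0.98 -0.33  1.38  0.37  0.85  1.68]
0.81 glass [[-0.0892, -0.0782], [0.0006, -0.0782], [0.0007, -0.2297], [-0.0893, -0.229]] c [-0.0443 -0.1538]
shift [-0.0011 -0.0009  0.1605] turn [0.     0.     0.0006]
```

View pics/w4.png

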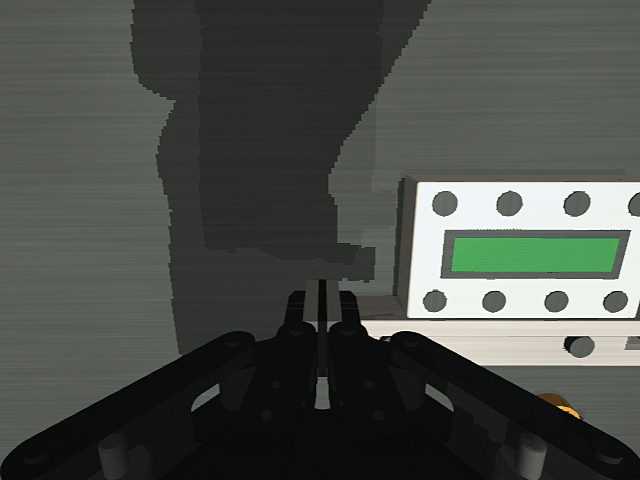

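The glass lies flush on the fence, with about 20 mm to go to the stop. I'm lowering the shut fingers beside its right end now.

Emit:
move_arm --targets '[[[0,0,0.08,0,0,0],[0,0,0.13,0,0,0],[0,0,0.152,0,0,0],[0,0,0.152,0,0,0],[0,0.04,0.152,0,0,0],[0,0.06,0.152,0,0,0],[0,0.075,0.152,0,0,0],[0,0.085,0.152,0,0,0],[0,0.09,0.152,0,0,0],[0,0.09,0.152,0,0,0]]]'

```text
time_s: 12.28
tool_pos: [0.5689, -0.2403, -0.0159]
tool_rot: [0.018, 3.141, -0.001]
contact_force: [0.0, -3.7, 2.5]
grip_width: -0.0
finger_force: 1.6
```

```bash
python3 -c "
from h import *
st();glass('t5');plan(-.048,-.224,-.016)"
```

```text
12.28 fence [[-0.0484 -0.2409]] z -0.0159 F [ 0.  -3.7  2.5] grip -4.874711900138532e-05 q [ 0.48  1.06 -0.28  1.48  0.4   0.65  1.57]
0.73 glass [[-0.0907, -0.0764], [0.0014, -0.0765], [0.0015, -0.2272], [-0.0908, -0.2265]] c [-0.0447 -0.1517]
shift [-0.0009  0.0336  0.0002] turn [-0.0003  0.0001 -0.0003]
```

Contact is made (3.7 N). I'm pushing it on gently.

Emit:
move_arm --targets '[[[0,0.006,0,0,0,0],[0,0.012,0,0,0,0],[0,0.018,0,0,0,0],[0,0.024,0,0,0,0],[0,0.029,0,0,0,0],[0,0.033,0,0,0,0],[0,0.033,0,0,0,0]]]'

```text
time_s: 13.25
tool_pos: [0.569, -0.2237, -0.0159]
tool_rot: [-0.018, -3.142, 0.001]
contact_force: [-0.4, -4.4, 2.6]
grip_width: 0.0002
finger_force: 2.1
```

```bash
python3 -c "
from h import *
st();glass('t6')"
```

```text
13.25 fence [[-0.0485 -0.2242]] z -0.0159 F [-0.4 -4.4  2.6] grip 0.00019445362613885198 q [ 0.45  1.05 -0.27  1.51  0.4   0.63  1.54]
0.63 glass [[-0.0897, -0.0604], [0.0006, -0.0606], [0.0005, -0.2113], [-0.0901, -0.2105]] c [-0.0447 -0.1357]
```

Still sliding, with about 2 mm left.

Emit:
move_arm --targets '[[[0,0.002,0,0,0,0],[0,0.004,0,0,0,0],[0,0.006,0,0,0,0],[0,0.008,0,0,0,0],[0,0.008,0,0,0,0]]]'

```text
time_s: 13.98
tool_pos: [0.569, -0.2212, -0.0158]
tool_rot: [0.019, 3.141, -0.004]
contact_force: [0.5, -13.3, 2.6]
grip_width: -0.0002
finger_force: 6.6
```

The reaction rose to 13 N against 4.4 N while sliding, so the end is against the stop. I'll back off and press the long side once more with both fingers.

Emit:
move_arm --targets '[[[0,-0.05,0,0,0,0],[0,-0.06,-0.07,0,0,0],[0,-0.06,-0.152,0,0,0],[0.09,0.0,-0.152,0,0,0],[0.18,0.1,-0.152,0,0,0],[0.2,0.17,-0.152,0,0,0],[0.2,0.17,-0.152,0,0,0],[0.2,0.17,-0.152,0,0,0]]]' --jaw 0

```text
time_s: 14.98
tool_pos: [0.4702, -0.1333, 0.06]
tool_rot: [-0.017, -3.142, 0.0]
contact_force: [0.2, 0.0, 0.1]
grip_width: 0.0425
finger_force: 0.0
```

```bash
python3 -c "
from h import *
st();plan(-.145,-.138,-.02);glass('t7')"
```

```text
14.97 fence [[-0.1482 -0.1349]] z 0.06 F [0.2 0.  0.1] grip 0.042548820234040455 q [ 0.34  0.81 -0.23  1.93  0.4   0.44  1.37]
shift [-0.0065 -0.0062  0.1599] turn [-0.     -0.      0.0001]
0.73 glass [[-0.0899, -0.0586], [0.0004, -0.0586], [0.0004, -0.2096], [-0.0902, -0.2089]] c [-0.0448 -0.1339]
```

Emit:
move_arm --targets '[[[0,0,0.08,0,0,0],[0,0,0.16,0,0,0],[-0.05,0,0.16,0,0,0],[-0.075,0,0.16,0,0,0],[-0.085,0,0.16,0,0,0],[-0.092,0,0.16,0,0,0],[-0.097,0,0.16,0,0,0],[-0.1,0,0.16,0,0,0],[-0.1,0,0.16,0,0,0]]]'

```text
time_s: 16.2
tool_pos: [0.5172, -0.134, -0.0201]
tool_rot: [-0.018, -3.136, 0.001]
contact_force: [-13.8, 1.1, 9.1]
grip_width: 0.0426
finger_force: 7.1
```

Emit:
move_arm --targets '[[[0.03,0,0,0,0,0],[0.1,0,0,0,0,0],[0.1,0,-0.1,0,0,0],[0.1,0,-0.2,0,0,0],[0.2,0,-0.3,0,0,0],[0.2,0,-0.3,0,0,0],[0.2,0,-0.3,0,0,0]]]'

```text
time_s: 17.08
tool_pos: [0.4203, -0.1329, 0.1301]
tool_rot: [0.018, 3.141, -0.001]
contact_force: [1.2, -0.5, -0.5]
grip_width: 0.0425
finger_force: 0.0
```

```bash
python3 -c "
from h import *
st();glass('t8')"
```

```text
17.07 fence [[-0.1982 -0.135 ]] z 0.1301 F [ 1.2 -0.5 -0.5] grip 0.042508244769585944 q [ 0.42  0.64 -0.31  2.03  0.37  0.53  1.4 ]
0.79 glass [[-0.0902, -0.0581], [0.0016, -0.0584], [0.0012, -0.2098], [-0.0909, -0.2088]] c [-0.0446 -0.1338]
```

View pics/t8.png

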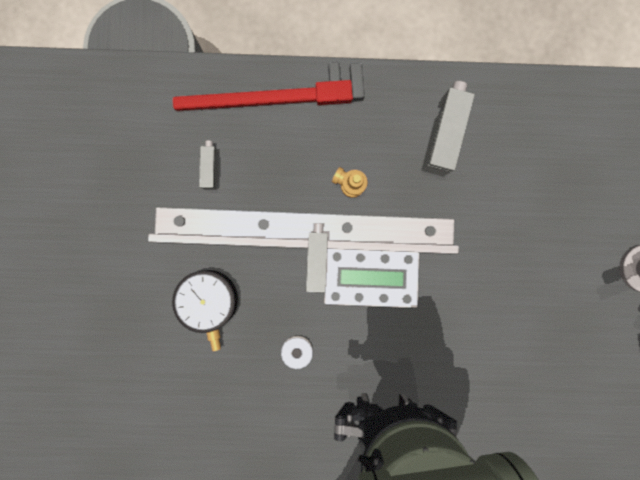

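The glass at (372,278) is flush with the fence and its end is against the stop. The gauge, reel and valve are where they started, and the arm is clear.

```bash
python3 -c "
from bench import bot
print(bot.sign_off())"
```

```text
the job is handed in; nothing more can be done
None
```

The sight glass lies flush along the fence with its end against the stop, and the job is handed in at about 17 s; it was only pushed and stayed flat, and the gauge, tape reel and valve were not moved.

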